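# Half-lock the lid of the badge polishing pot

### The arm

A 6-joint arm with a two-finger parallel gripper is mounted at the origin on the work surface. World frame = base frame: x ahead of the robot, y to its left, z up, the work surface at z = 0. Lengths are in mm, angles in rad, forces in N, time in s.
With the tool pointing down it reaches from about 325 to 900 mm from the base axis. Payload 3.5 kg.
Tool frame: the origin (TCP) lies on the front face of the gripper's body, between the roots of the fingers; the fingertips stand ahead of it and the grasp point (between the pads) lies 54 mm ahead of it (env.tips_ahead is the z of the fingertips in the tool frame, in mm); z points along the fingers, y is the line along which they close (so a half turn about z gives the same grasp; the last joint's range is limited). The gripper opens to 85 mm and grips with 20 to 120 N. Pads are 22 mm wide; open, the fingers measure 114 mm over their backs; the gripper's body (76 mm by 85 mm) begins 54 mm behind the grasp point. The pads swing forward as they close: fully open they stand 13 mm farther back than shut.
Start: joints at [-0.103, 0.276, -0.026, 1.268, 0, 1.467], TCP at [624.998, -0.01, 303.913] pointing down, gripper open.
Joint ranges: [-3.12, 3.12], [-0.85, 1.88], [-1.08, 1.24], [-1.95, 2.15], [-1.57, 1.53], [-3.14, 3.14]. Speed limits (rad/s): [2.57, 2.57, 3.14, 3.14, 3.14, 3.14].

### API

Orientations are given as a unit quaternion [x, y, z, w].
In Python, from workcell import env, jaws, snapshot, calibration gives the robot as it stands. The module is installed in compiled form; this text tells all that it offers. Calls block until the motion is done:
- env.movep(position, orientation): joint-space move of the TCP to a pose.
- env.servo_line(position, ori=None, max_speed=150, threshold=None): straight line of the TCP; ori=None keeps the orientation; max_speed is the mean speed in mm/s. With threshold (N) it stops when the force on the tool has changed by that much, and returns True; else False.
- env.move_joints(angles): joint-space move.
- jaws.command_gripper(opening, grip_force=None): finger opening in mm; grip_force is the grip in N (None keeps the last); returns when the fingers have stopped.
- env.wait(seconds).
- env.solve_ik(position, orientation): joint angles nearest the present ones, or None.
- env.get_state(): the state.
- snapshot(name): name is "scene" or "side" or "wrist"; returns the picture (480x640x3 uint8, blue, green, red); there is no depth.
- calibration(name): a dict with "fx", "fy", "cx", "cy" (pixels), "D" ([k1, k2, p1, p2, k3] as OpenCV has them; the pictures are not rectified), "pose" (4x4, takes a point from camera to world coordinates). Camera axes: x right, y down, z forward; pixel columns grow to the right and rows downward; lengths in mm; the calibration is good to about 2 mm. A picture is of the moment at which its call begins: read the wrist's pose just before it. calibration takes no time and is no camera call; for the wrist camera it gives the pose at the moment of the call.
A pose or a line that the arm cannot do raises env.PlanningError and nothing moves.
- env.finish_job(): hands the job in; it is judged then, once.
The state is a dict: "time_s": time; "joint_pos": joint angles; "qvel": joint speeds; "effort": joint torques, N m; "tcp_pos": TCP position; "tcp_rot": TCP orientation; "contact_force": force on the tool from outside, world axes, zero at the start; "moment": the same for the moment, N m; "gripper_width": finger opening in mm; "gripper_force": force on a finger pad.
Only numpy, scipy, OpenCV 4.12 (cv2) and the standard library are available. Lean on these libraries where they do the work, as an engineer would, in place of code of your own. Each camera call takes 0.05 s, during which the arm holds its last target. There are 200 camera calls.

### The job

Lift the wooden badge box off the mouth of the polishing pot and set it down, right way up and without dropping it, in the middle of the empty display pad. Then fit the bayonet lid into the mouth of the pot and turn it clockwise (seen from above) halfway to its lock, about 45 degrees, so that its bar points at the two thin upright half-way ribs on the pot, never as far as the lock catch, and finish while still gripping the lid at that half-way position: do not let go of it. Leave the jar, the loupe and the brush where they are.

Things in the scene. Friction and masses are not known exactly. Their poses are not given: they have to be found in the camera images.
- pot: Badge polishing pot, fixed, upright: black round motor foot (130 mm across, 35 mm high) under an open aluminium pot, 94 mm outside diameter, rim 105 mm above the table. Origin: centre of the underside, z up. The mouth has a flat lip at rim height, 4 mm thick, inner diameter 67 mm, with two opposite gaps for the lid's lugs, about 19 mm wide, centred on the pot's +x and -x directions.
- pot_mouth (a point): Centre of the mouth at rim height; axes as the pot's. Below the lip the bore is 82 mm. Lugs that went down the gaps turn clockwise under the lip from 0 (lid x along pot x) to a stop at 90 degrees; the other way is blocked after about 6. From about 53 degrees the lugs press down two spring catches (5 N each), which click up behind them just before 90: the lock. Half-way is 45.
- lid: Loose grey bayonet lid, about 160 g, standing right way up. Origin: centre of its underside, z up. Spigot 63 mm in diameter, 12 mm high, with two opposite lugs at its bottom on the +x and -x sides, 12 mm wide, 6 mm high, reaching 38.5 mm from the axis; above it a disc 92 mm across from 12 to 18 mm; on that a black grip bar 64 mm long (x), 14 mm wide (y), from 18 to 52 mm.
- lid_grip (a point): Place to grip the lid's bar: on the lid's axis, 40 mm above its underside; axes as the lid's. The lugs lie below the bar's ends; the lid fits either way round. Fully seated, the disc lies on the rim and the lid's underside is 12 mm below rim height (93 mm above the table); under the lip it can lift at most 2 mm.
- badge_box: Closed wooden badge box, solid for handling, 120 mm (x) by 50 mm (y) by 34 mm (z), about 180 g, lying across the mouth of the pot at the start. Origin: centre of its underside, z up.
- pad: Empty flat display pad fixed to the table, 150 mm (x) by 190 mm (y), 4 mm thick. Origin: centre of its underside, z up.
- jar: Bystander: small glass jar with a steel cap, 54 mm across, 65 mm high, standing. Origin: centre of the underside. It and the lid may have changed places.
- loupe: Bystander: black eye loupe, 40 mm across, 40 mm high, standing. Origin: centre of the underside.
- brush: Bystander: hand brush about 160 mm long lying on the table. Origin: on the table under its middle.
- half_mark: Two thin upright black ribs, 4 mm wide and 40 mm high, on the outside of the pot's wall just below the rim, 45 degrees clockwise (seen from above) of the gaps: the half-way mark. Fixed to the pot; origin on the pot's axis at the pot's underside, z up, its x axis runs through both ribs. At half-way the lid's bar (lid x axis) points at the ribs.
Things that resemble listed ones, but are neither listed nor needed, are in the scene too. Several things have the shape of the badge_box; the one meant has the colours described above. Several things have the shape of the lid; the one meant has the colours described above.

How it is judged:
By the outcome, as a careful person would: the job done as asked, in the order asked, and still so for the second after the job is handed in, while the arm keeps its last pose, push and grip.
It also fails if it takes over 58 s, if anything falls off the work surface, if the arm or the gripper's body presses on something with over 40 N, if the wrist force passes 120 N, or if a joint passes its speed limit or range.

## Working session

There is one attempt and no reset: what is moved stays moved. The work goes in short steps, each a Python script; the robot and the scene stay as the last script left them, time stands still between calls to the robot, and variables do not carry over. Pictures are saved under pics/ and viewed, at most 10 in all, crops included, and the job is handed in when it is done.

```bash
mkdir -p pics; cat > h.py <<'E'
import numpy as np, cv2
from workcell import env, jaws, snapshot, calibration
from scipy.spatial.transform import Rotation as R
def cam(n):
    c=calibration(n); K=np.array([[c["fx"],0,c["cx"]],[0,c["fy"],c["cy"]],[0,0,1]],float)
    return K,np.array(c["D"],float),np.array(c["pose"],float)
def ray(c,uv,z):
    K,D,T=c
    p=cv2.undistortPoints(np.array(uv,float).reshape(-1,1,2),K,D).reshape(-1,2)
    d=np.c_[p,np.ones(len(p))]@T[:3,:3].T; o=T[:3,3]
    return o+d*((np.asarray(z)-o[2])/d[:,2])[:,None]
def proj(c,P):
    K,D,T=c; Ti=np.linalg.inv(T)
    return cv2.projectPoints(np.array(P,float).reshape(-1,1,3),cv2.Rodrigues(Ti[:3,:3])[0],Ti[:3,3],K,D)[0].reshape(-1,2)
def down(a):  # closing axis (tool y) at world angle a (rad), tool pointing down
    y=np.array([np.cos(a),np.sin(a),0]); z=np.array([0,0,-1.]); x=np.cross(y,z)
    return R.from_matrix(np.c_[x,y,z]).as_quat()
E
python3 - <<'E'
from h import *
s=env.get_state(); print(s["time_s"],s["tcp_rot"],env.tips_ahead,R.from_quat(s["tcp_rot"]).as_matrix().round(2))
for n in("scene","side","wrist"):
    cv2.imwrite(f"pics/{n}0.png",snapshot(n)); print(n,cam(n)[2].round(2).tolist(),cam(n)[0][0,0])
E
```

```text
0.0 [ 0.70712589  0.70708678 -0.00071103 -0.00087281] 72.6 [[ 0.  1. -0.]
 [ 1. -0.  0.]
 [ 0. -0. -1.]]
scene [[0.18, 0.81, -0.55, 979.0], [0.98, -0.14, 0.11, -77.8], [0.01, -0.56, -0.83, 825.91], [0.0, 0.0, 0.0, 1.0]] 455.702366260812
side [[0.87, -0.29, 0.39, 8.33], [-0.49, -0.55, 0.68, -862.84], [0.02, -0.78, -0.62, 873.15], [0.0, 0.0, 0.0, 1.0]] 566.0895146233731
wrist [[1.0, -0.0, 0.0, 625.04], [0.0, -0.95, -0.3, 77.22], [0.0, 0.3, -0.95, 372.66], [0.0, 0.0, 0.0, 1.0]] 401.84297030220574
```

View pics/scene0.png

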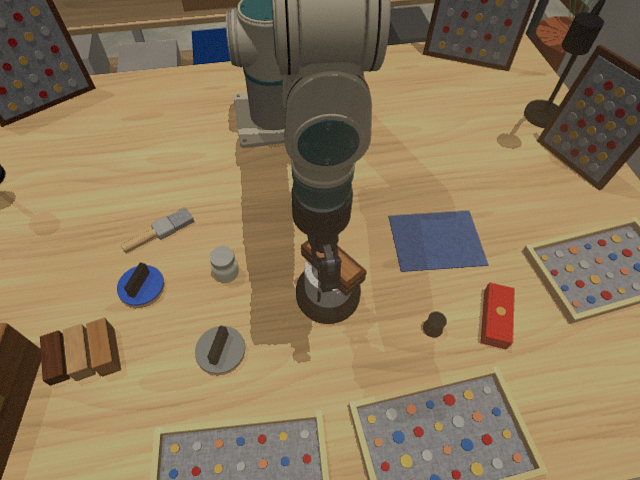

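View pics/side0.png

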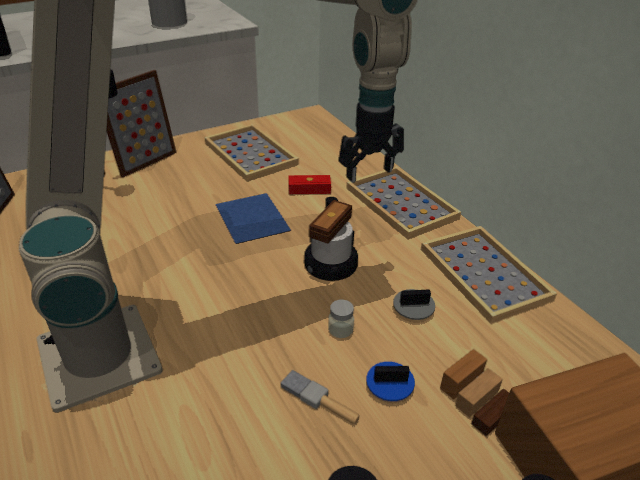

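Scene view: the box lies on the pot at about (335,265), the pad is at (438,240), the grey lid at (220,349) and the jar at (224,264). The blue lid is a decoy. Side view: box at (331,220), pot foot at (331,262), lid at (414,302), pad at (253,217).

```bash
python3 - <<'E'
from h import *
c=cam("scene"); s=cam("side")
print("pad",ray(c,[(389,217),(470,211),(487,264),(401,270)],4).round(0).tolist())
print("lid",ray(c,[(220,350)],15).round(0),ray(s,[(414,304)],15).round(0))
print("jar",ray(c,[(222,254)],65).round(0)); print("foot",ray(s,[(331,260)],35).round(0))
print("loupe",ray(c,[(437,318)],40).round(0))
print("box side",ray(s,[(333,217)],139).round(0))
print("lidbar",ray(s,[(401,291),(430,291)],52).round(0).tolist())
i=cv2.imread("pics/side0.png")[180:290,280:400]; cv2.imwrite("pics/c1.png",cv2.resize(i,None,fx=5,fy=5,interpolation=cv2.INTER_CUBIC))
E
```

```text
pad [[385.0, 212.0, 4.0], [401.0, 401.0, 4.0], [544.0, 383.0, 4.0], [526.0, 198.0, 4.0]]
lid [[ 639. -186.   15.]] [[ 637. -190.   15.]]
jar [[ 461. -162.   65.]]
foot [[539.   5.  35.]]
loupe [[660. 223.  40.]]
box side [[553.  27. 139.]]
lidbar [[609.0, -173.0, 52.0], [665.0, -203.0, 52.0]]
```

View pics/c1.png

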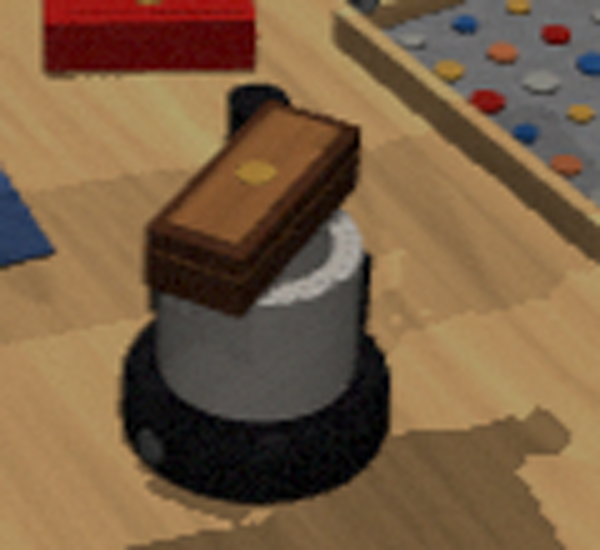

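The crop shows the box's top corners at crop (265,100), (360,127), (240,250) and (148,228). The box overhangs the mouth, and one rib is visible at the pot's right edge, around (367,265).

```bash
python3 - <<'E'
from h import *
s=cam("side")
P=ray(s,np.array([(265,102),(358,128),(240,248),(150,228)])/5+[280,180],139)
print(P.round(0).tolist(),P.mean(0))
ax=(P[0]+P[1]-P[2]-P[3])/2; a=np.arctan2(ax[1],ax[0]); print(np.linalg.norm(ax),np.linalg.norm(P[0]-P[1]),np.degrees(a))
m=P.mean(0)
# candidate TCP above box, closing axis across the box
for d in (np.pi/2,-np.pi/2):
    q=env.solve_ik([m[0],m[1],300],down(a+d)); print(d,q)
c=[q for q in [(env.solve_ik([m[0],m[1],300],down(a+d)),d) for d in (np.pi/2,-np.pi/2)] if q[0] is not None]
best=min(c,key=lambda q:abs(q[0][5])); print(best)
env.movep([m[0],m[1],300],down(a+best[1]))
st=env.get_state(); print(st["time_s"],st["contact_force"])
np.save("wT.npy",cam("wrist")[2]); cv2.imwrite("pics/w1.png",snapshot("wrist"))
E
```

```text
[[587.0, 85.0, 139.0], [615.0, 46.0, 139.0], [520.0, -9.0, 139.0], [492.0, 22.0, 139.0]] [553.35817568  35.95453162 139.        ]
112.23359039351656 47.39597130316089 32.059947850566786
1.5707963267948966 [-0.0516957   0.15417527 -0.18743836  1.2291827   0.         -0.61124735]
-1.5707963267948966 [-0.0516957   0.15417527 -0.18743836  1.2291827   0.          2.5303453 ]
(array([-0.0516957 ,  0.15417527, -0.18743836,  1.2291827 ,  0.        ,
       -0.61124735]), 1.5707963267948966)
1.95 [0.49850158 0.33062025 0.65369146]
```

View pics/w1.png

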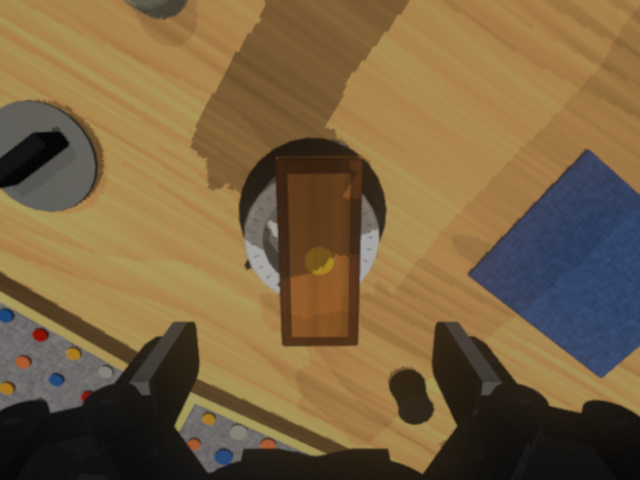

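Wrist view: box top corners at (276,157), (361,157), (358,346) and (283,346). Pad corners are at (588,150), (470,271) and (600,376). A rib shows at (249,266).

```bash
python3 - <<'E'
from h import *
K,D,_=cam("wrist"); w=(K,D,np.load("wT.npy"))
P=ray(w,[(276,157),(361,157),(358,346),(283,346)],139); m=P.mean(0)
ax=(P[2]+P[3]-P[0]-P[1])/2; a=np.arctan2(ax[1],ax[0])
print("box",m.round(1),np.linalg.norm(ax),np.linalg.norm(P[0]-P[1]),np.linalg.norm(P[2]-P[3]),np.degrees(a))
Q=ray(w,[(588,150),(470,271),(600,376)],4); pc=(Q[0]+Q[2])/2; print("pad",Q.round(0).tolist(),pc, "scene",[464,298.5])
e=Q[2]-Q[1]; print("pad edges",np.linalg.norm(Q[2]-Q[1]),np.linalg.norm(Q[0]-Q[1]),np.degrees(np.arctan2(e[1],e[0])))
b=ray(w,[(249,266)],100); print("rib",b)
jaws.command_gripper(85,40)
q=down(a+np.pi/2)
env.movep([m[0],m[1],230],q); env.servo_line([m[0],m[1],179.5],max_speed=80,threshold=8)
jaws.command_gripper(40,40)
st=env.get_state(); print(st["gripper_width"],st["gripper_force"],st["tcp_pos"],st["contact_force"])
env.servo_line([m[0],m[1],260],max_speed=80)
st=env.get_state(); print(st["time_s"],st["gripper_width"],st["contact_force"])
np.save("box.npy",[m[0],m[1],a])
for t in (85,90,-95): print(t,env.solve_ik([466,298,150],down(np.radians(t+90))))
E
```

```text
box [554.5  39.7 139. ] 120.2146804745366 47.624461428041805 48.7694682583115 32.79931165592398
pad [[384.0, 210.0, 4.0], [527.0, 195.0, 4.0], [547.0, 381.0, 4.0]] [465.60699342 295.67084095   4.        ] scene [464, 298.5]
pad edges 186.72993683278355 143.34676142093517 83.62376450643549
rib [[597.06539147   7.53710186 100.        ]]
49.313515409221054 42.88028419017792 [555.11460977  39.68005139 180.24309873] [0.50600619 0.17448692 2.43082865]
4.9583 49.3182457913895 [ 0.3932729   0.16349818 -1.2369535 ]
85 [ 0.45207411  0.27905611 -0.3728876   0.91885262  0.         -1.03145576]
90 [ 0.45207411  0.27905611 -0.3728876   0.91885262  0.         -1.11872222]
-95 [ 0.45207411  0.27905611 -0.3728876   0.91885262  0.          2.1101369 ]
```

```bash
python3 - <<'E'
from h import *
q=down(np.radians(84+90)); x,y=465.5,296.5
env.movep([x,y,160],q)
env.servo_line([x,y,92],max_speed=100)
print(env.servo_line([x,y,72],max_speed=20,threshold=2.5))
st=env.get_state(); print(st["time_s"],st["tcp_pos"],st["contact_force"],st["gripper_width"])
jaws.command_gripper(80)
env.servo_line([x,y,200],max_speed=150)
# look at the pot from above, and the placed box
K=None
env.movep([545,-20,330],down(np.pi/2+np.radians(32.8)))
st=env.get_state(); print(st["time_s"],st["tcp_pos"])
np.save("wT2.npy",cam("wrist")[2]); cv2.imwrite("pics/w2.png",snapshot("wrist"))
E
```

```text
True
7.575 [465.56676863 296.53225431  79.25251295] [0.07213784 0.27070155 4.11929594] 49.53672310299092
10.2583 [544.57432921 -19.18935048 329.04606456]
```

View pics/w2.png

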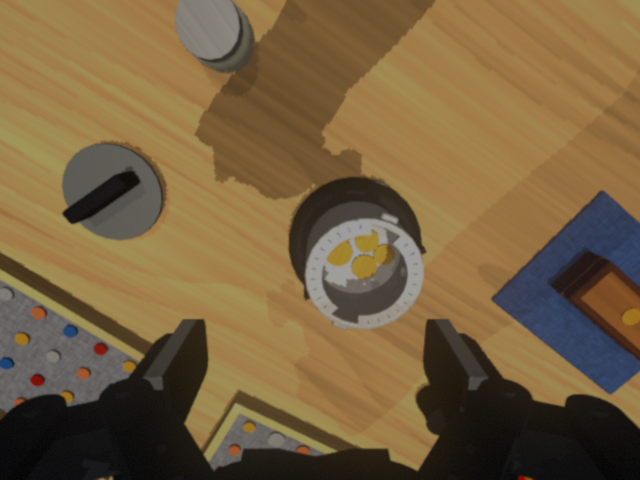

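The box sits on the pad. The pot's rim is centred near (365,273), with gaps near (390,218) and (345,322). I'll crop the pot and the lid.

```bash
python3 - <<'E'
import cv2,numpy as np
i=cv2.imread("pics/w2.png"); f=lambda a,k:cv2.convertScaleAbs(cv2.resize(a,None,fx=k,fy=k,interpolation=cv2.INTER_CUBIC),alpha=1.5)
p=f(i[205:335,290:435],4); l=f(i[130:260,50:105+70],1.6*2.5/2*1.2)
o=np.zeros((520,800,3),np.uint8); o[:,:580]=p; l=cv2.resize(l,(212,220)); o[:220,585:797]=l
cv2.imwrite("pics/c2.png",o)
E
```

```text
(no output)
```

View pics/c2.png

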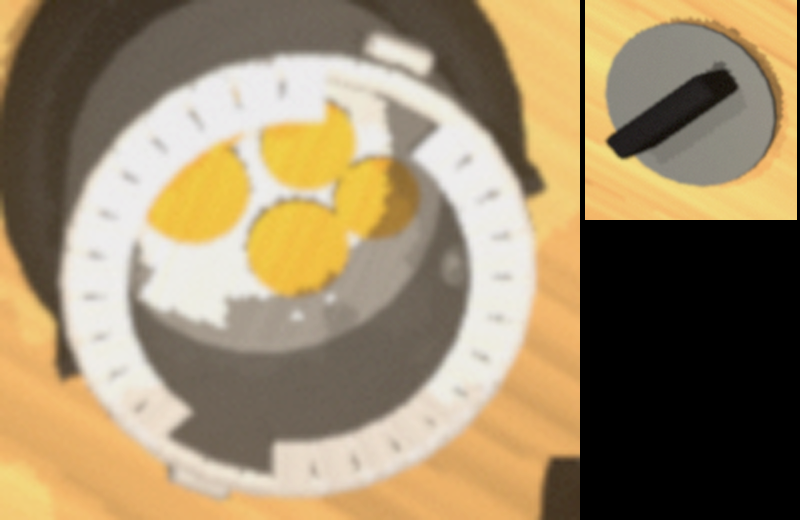

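The crop shows gap inner corners at (328,120)/(413,155) and (190,410)/(272,440). The rim's outer edge spans x 62–535 and y 52–497. Ribs are at (540,187) and (67,370).

```bash
python3 - <<'E'
from h import *
K,D,_=cam("wrist"); w=(K,D,np.load("wT2.npy")); U=lambda p:np.array(p,float)/4+[290,205]
rim=ray(w,U([(62,285),(535,270),(310,52),(295,497)]),105)[:,:2]
A=np.c_[2*rim,np.ones(4)]; x=np.linalg.lstsq(A,(rim**2).sum(1),rcond=None)[0]; c=x[:2]
print("rim c",c,np.linalg.norm(rim-c,axis=1))
G=ray(w,U([(328,120),(413,155),(190,410),(272,440)]),105)[:,:2]
print("gap r",np.linalg.norm(G-c,axis=1), np.linalg.norm(G[0]-G[1]),np.linalg.norm(G[2]-G[3]))
d=G[:2].mean(0)-G[2:].mean(0); print("gap mid",G.mean(0),"ang",np.degrees(np.arctan2(d[1],d[0])))
for z in(85,90): 
    r=ray(w,U([(540,187),(67,370)]),65)[:,:2]
d=r[0]-r[1]; print("rib ang",np.degrees(np.arctan2(d[1],d[0])),r.mean(0),np.linalg.norm(d))
t=ray(w,U([(400,52),(200,482)]),100)[:,:2]; d=t[0]-t[1]; print("tab ang",np.degrees(np.arctan2(d[1],d[0])))
a=np.radians(-28)
print([env.solve_ik([638,-188,250],down(a+k)) [5] for k in(np.pi/2,-np.pi/2)])
k=min((np.pi/2,-np.pi/2),key=lambda k:abs(env.solve_ik([638,-188,250],down(a+k))[5]))
jaws.command_gripper(60)
env.movep([638,-188,230],down(a+k)); env.wait(.1)
print(k,env.get_state()["time_s"],env.get_state()["contact_force"])
np.save("wT3.npy",cam("wrist")[2]); cv2.imwrite("pics/w3.png",snapshot("wrist"))
E
```

```text
rim c [556.01014722  34.49248987] [46.13713417 46.12999761 46.51189018 46.50036396]
gap r [33.62799677 33.71643161 33.99998186 33.8876517 ] 17.873507484246158 17.926823805107272
gap mid [556.09427754  34.79711652] ang -169.712414494962
rib ang 145.7116237161804 [565.33411523  47.02823118] 112.04200509847594
tab ang -168.8529703020222
[np.float64(0.10500441984855424), np.float64(-3.0365882337412393)]
1.5707963267948966 11.6167 [-0.16805912  0.37774266  0.2925959 ]
```

View pics/w3.png

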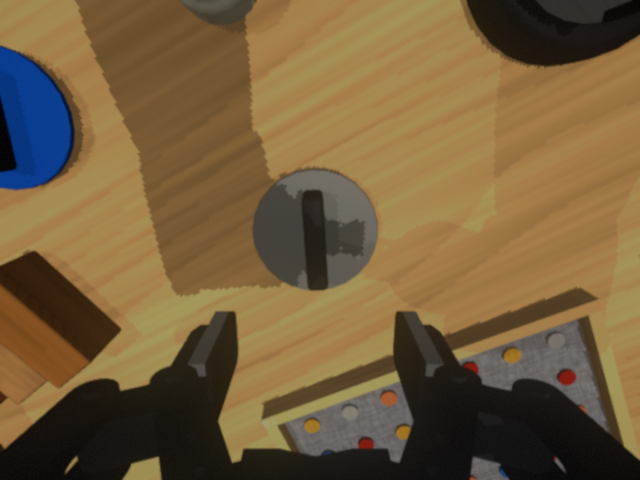

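The lid is directly below: disc edges at x 253–379, y 168–291. The bar's midline runs from (313,200) to (317,289).

```bash
python3 - <<'E'
from h import *
K,D,_=cam("wrist"); w=(K,D,np.load("wT3.npy"))
r=ray(w,[(253,230),(379,230),(316,168),(316,291)],18)[:,:2]
x=np.linalg.lstsq(np.c_[2*r,np.ones(4)],(r**2).sum(1),rcond=None)[0]; c=x[:2]
print("disc",c,np.linalg.norm(r-c,axis=1))
b=ray(w,[(312.7,200),(317,288)],52)[:,:2]; d=b[1]-b[0]; a=np.arctan2(d[1],d[0])
n=np.array([-np.sin(a),np.cos(a)]); print("bar",b.mean(0),np.linalg.norm(d),np.degrees(a),"disc off bar line",(c-b[0])@n)
c=c-n*((c-b[0])@n)/2
q=down(a+np.pi/2)
env.movep([*c,150],q); print(env.servo_line([*c,95.5],max_speed=60,threshold=6))
jaws.command_gripper(5,60)
st=env.get_state(); print(st["time_s"],st["gripper_width"],st["gripper_force"],st["tcp_pos"],st["contact_force"])
np.save("lid.npy",[*c,a,st["tcp_pos"][2]])
for t in(10.5,-35,-37): print(t,env.solve_ik([556,34.6,200],down(np.radians(t+90))))
E
```

```text
disc [ 639.33759736 -185.64839629] [45.82537226 45.82548112 46.27160522 46.25412996]
bar [ 638.49493219 -186.13530609] 59.60524830294476 -25.2090558324362 disc off bar line 0.799446276347773
False
13.625 12.90966472804916 59.97264504432678 [ 639.48252263 -186.21256379   95.99578668] [-0.04927763 -0.57949877  1.84558525]
10.5 [-0.05389342  0.23379231 -0.31225381  1.02475021  0.         -0.23715299]
-35 [-0.05389342  0.23379231 -0.31225381  1.02475021  0.          0.55697182]
-37 [-0.05389342  0.23379231 -0.31225381  1.02475021  0.          0.59187841]
```

```bash
python3 - <<'E'
from h import *
st=env.get_state(); p=st["tcp_pos"]
env.servo_line([p[0],p[1],245],max_speed=100)
q=down(np.radians(10.5+90))
env.movep([555.8,34.6,245],q); env.servo_line([555.8,34.6,210],max_speed=60); env.wait(.1)
st=env.get_state(); print(st["time_s"],st["tcp_pos"],st["contact_force"],st["gripper_width"])
print(env.servo_line([555.8,34.6,187.5],max_speed=20,threshold=6)); 
st=env.get_state(); print(st["time_s"],st["tcp_pos"],st["contact_force"],st["moment"],st["gripper_width"])
cv2.imwrite("pics/s4.png",snapshot("side"))
E
```

```text
17.0333 [556.18604149  34.63195772 210.49443662] [ 0.74239701  0.11808316 -1.25155395] 13.101634556980212
True
18.0 [555.59524206  34.60085921 188.97716902] [-0.93696718 -0.48228908  4.3434536 ] [-0.04231121 -0.12226911  0.00648062] 12.912759721640466
```

```bash
python3 - <<'E'
from h import *
for t in (0,-12,-24,-34.5):
    env.servo_line([555.8,34.6,189.3],ori=down(np.radians(t+90)),max_speed=30)
    st=env.get_state(); m=R.from_quat(st["tcp_rot"]).as_matrix()[:,1]
    print(round(st["time_s"],2),st["tcp_pos"].round(1) if hasattr(st["tcp_pos"],"round") else st["tcp_pos"],np.degrees(np.arctan2(m[1],m[0]))-90,np.round(st["contact_force"],1),np.round(st["moment"],2),st["gripper_width"])
env.wait(.3)
a=snapshot("side")[170:290,270:400]; w=snapshot("wrist")
np.save("wT5.npy",cam("wrist")[2]); cv2.imwrite("pics/w5.png",w)
o=np.zeros((480,800,3),np.uint8); o[:,:520]=cv2.resize(a,None,fx=4,fy=4,interpolation=cv2.INTER_CUBIC); o[:210,520:]=cv2.resize(w,(280,210)); s=snapshot("scene")[180:340,250:500]; o[230:230+179,520:]=cv2.resize(s,(280,179))
cv2.imwrite("pics/c5.png",cv2.convertScaleAbs(o,alpha=1.3))
E
```

```text
18.38 [555.7  34.5 189. ] 0.13811275147268987 [ 0.5 -0.9 -0.2] [-0.13 -0.1   0.  ] 12.851359733416604
18.74 [555.7  34.6 189. ] -11.78689537863292 [ 0.8 -0.6 -1.5] [-0.05 -0.1   0.01] 13.37079651938984
19.1 [555.5  34.5 189.1] -23.760582643379493 [ 0.6  0.  -0.9] [-0.07  0.03 -0.01] 13.09943648539883
19.43 [555.5  34.6 189. ] -34.24063388636024 [-0.8  0.1 -2.1] [-0.04  0.03 -0.01] 13.03325159153543
```

View pics/c5.png

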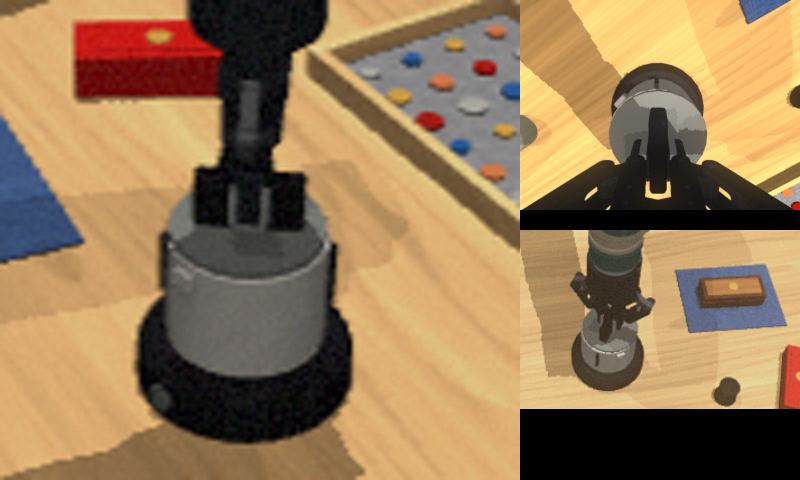

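The lid is seated, its bar points at the rib in the wrist view, and the box lies centred and upright on the pad. I'm handing the job in.

```bash
python3 -c "
from h import *
print(env.finish_job())"
```

```text
the job is handed in; nothing more can be done
None
```

I handed the job in at about 20 s: the badge box is upright in the middle of the pad, and the lid is seated in the pot, turned about 45° clockwise to the ribs and still gripped.

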